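Clamp the junction box in the crank vice and fold its handle away

ROBOT

A 6-joint arm with a two-finger parallel gripper is mounted at the origin on a cart in front of the work surface, level with it; the furniture and walls round the work are solid. World frame = base frame: x ahead of the robot, y to its left, z up, the work surface at z = 0. Lengths are in m, angles in rad, forces in N, time in s.
With the tool pointing down it reaches from about 0.375 to 0.9 m from the base axis. Payload 3.1 kg.
Tool frame: the origin (TCP) lies on the centre line of the jaws, within the pads' length; the fingertips stand 14 mm ahead of it and the grasp point (between the pads) lies 5 mm behind it; z points along the fingers, y is the line along which they close (so a half turn about z gives the same grasp; the last joint's range is limited). The gripper opens to 87 mm and grips with 3 to 60 N. Pads are 19 mm wide; open, the fingers measure 117 mm over their backs; the gripper's body (75 mm by 190 mm) begins 51 mm behind the grasp point.
Start: joints at [-1.399, 0.527, 1.433, -0, 1.181, -0.178], TCP at [0.214, -0.587, 0.237] pointing down, gripper open.
Joint ranges: [-3.08, 3.08], [-0.75, 2.2], [0.22, 2.44], [-1.43, 4.57], [0, 2.65], [-2.85, 2.85]. Speed limits (rad/s): [2.79, 2.79, 3.14, 3.14, 3.14, 3.14].

INTERFACE

Orientations are given as a unit quaternion [x, y, z, w].
In Python, from rig import robot gives the robot as it stands.
- The arm moves only by the tool move_arm, never from a script. Its argument "commands" is a list of rows, each an object with "hand": the finger opening in cm, from 0 to 8.7; "travel": the shift along the tool's x, y, z in cm, a list of three; "twist": the turn, a rotation vector about the tool's x, y, z in degrees, a list of three. In form: [{"hand": hand, "travel": [dx, dy, dz], "twist": [wx, wy, wz]}, ...]. A call has 1 to 5 rows; each row shifts and turns the commanded pose from where the row before left it, along the tool's axes as they then stand; what a row does not reach is not made up. A row lasts 1/12 s, in which the tool goes at most 41.7 mm and 7.16 degrees, less where a joint would pass 70% of its speed; a pose out of reach is approached as far as the arm can. A call is refused whole if a number of a shift passes 4.17 or a number of a turn 7.16, either way. A call with a gripper value outside its range is refused whole. The fingers move at their own pace and stop on an object; "force" is the grip in N (left out, the last holds). Time passes only in rows, so rows that do not move let the fingers close. It gives the time, the measured TCP pose, the force, the opening and the grip force at its end, in the units of the state.
- robot.get_obs(): the state, without advancing time (a new reading comes with each control period).
- robot.camera(name): name is "side" or "top"; returns a dict with "frame" (384x512x3 uint8, red, green, blue), "fov_y" (degrees; the focal length in pixels is half the picture's height over the tangent of half this angle, whatever the lens; pixels are square), "cx", "cy" (the principal point, pixels), "extrinsics" (4x4, takes a point from camera to world coordinates). Camera axes: x right, y down, z forward; pixel columns grow to the right and rows downward; lengths in m; the calibration is good to about 2 mm. A picture is of the moment at which its call begins. There is no depth.
- robot.hand_in(): hands the job in; it is judged then, once.
The state is a dict: "time": time; "q": joint angles; "joint_velocities": joint speeds; "joint_torque": joint torques, N m; "position": TCP position; "tool_rot": TCP orientation; "ft_force": force on the tool from outside, world axes, zero at the start; "moment": the same for the moment, N m; "grip_width": finger opening in m; "grip_force": force on a finger pad.
Only numpy, scipy, OpenCV 4.12 (cv2) and the standard library are available. Lean on these libraries where they do the work, as an engineer would, in place of code of your own. Each camera call takes 0.05 s, during which the arm holds its last target. There are 200 camera calls.

TASK

Clamp the black junction box in the crank vice so it can be wired: set it flat on the bed between the jaws, its long sides facing the jaws, swing the folding crank handle up and out, and crank clockwise until you feel the spring-loaded jaw grip the box firmly, without squeezing it so hard that the jaw springs bottom out. Then fold the handle back down flat on the crank arm, leaving the box clamped, and leave the other things on the desk where they are.

Things in the scene. Friction and masses are not known exactly. Their poses are not given: they have to be found in the camera images.
- junction_box: loose black signal junction box, 120 g: a plain rectangular block 62 long x 48 wide x 24 mm high with a small pale cable gland standing 13 mm out of one short end. Origin at its underside; z up; x runs along its length, the gland points to -x; the block reaches from x = -25 to +37 mm and y = -24 to +24 mm. It is picked up across its 48 mm width (y).
- crank_vice: small grey bench vice bolted to the desk, base 104 x 306 mm. Origin on the desk under the crank's vertical axis; z up; bed and jaws lie along its -y. The bed's top (two steel ways, x = -35 to +35 mm, 18 mm slot between) is 23 mm above the desk, y = -40 to -226 mm. Gear housing 88 x 84 x 64 mm high at the spindle.
- bed_centre (a point): point on the top of the bed, 145 mm from the spindle axis along the vice's -y, 23 mm above the desk: about the middle between the open jaws (110 to 130 mm apart at the start). Axes as the vice.
- moving_jaw: moving jaw of the vice, 66 mm high, 76 wide, closing towards the vice's -y. On springs in front of it sits a steel pressure plate (70 wide, 9 thick, 26 to 58 mm above the desk) that gives 5 mm at 8 N per mm and then bottoms out. Origin at desk height under the middle of the plate's gripping face when it is not pressed; axes as the vice.
- crank (a joint): turn of the crank in rad, growing clockwise seen from above, range -0.1 to 9.4. Each rad moves the jaw 10 mm towards the fixed jaw. A brake gives about 0.3 N m drag (4 N at the handle) and the crank stays where it is left; let go, it holds a jaw force of up to 30 N, a harder squeeze runs back to that.
- spindle_axis (a point): point on the crank's vertical axis at the underside of the crank arm, 80 mm above the desk. The arm is a flat steel bar 13 mm wide, 10 mm thick, with a 28 mm hub, at 80 to 91 mm above the desk. Axes as the vice.
- folding_handle (a joint): swing of the handle about its pivot in rad: 0 = folded, lying flat above the crank arm with its free end towards the hub; 1.57 = standing straight up; stop at 1.60. A stiff pivot: it stays where it is put (0.035 N m). The pivot axis is level and at right angles to the arm.
- handle_pivot (a point): centre of the handle's pivot in the 26 mm wide fork at the end of the crank arm, 75 mm from the spindle axis and 105 mm above the desk; x points along the arm away from the spindle, y is the pivot axis, z up.
- grip_point (a point): point on the axis of the black handle grip, 42 mm from the pivot. The grip is a round sleeve 18 mm in diameter, from 14 to 62 mm from the pivot, which spins freely on the handle. x points along the handle towards the pivot, y along the pivot axis. Folded, this point is 33 mm from the spindle axis, 105 mm above the desk, with 14 mm down to the top of the arm.
- mug: green mug, 96 mm high, loose bystander; origin under its middle
- screwdriver_red: small precision screwdriver, 116 mm, red handle, loose bystander; origin under its middle
- wipe_case: flat black case, 68 x 105 x 12 mm, loose bystander; origin under its middle
- remote_control: black remote control, 190 x 50 x 22 mm, loose bystander; origin under its middle
- petri_dish: clear dish, 57 mm across, 13 mm high, loose bystander; origin under its middle
- tape_white: roll of white tape, 68 mm across, lying flat, loose bystander; origin under its middle
- fixed_jaw (a point): point on the front of the fixed jaw (60 mm high), 23 mm above the desk, 226 mm from the spindle axis; axes as the vice. The jaw's face plate (70 mm wide, 26 to 58 mm above the desk) is screw-adjustable: its gripping face stands anywhere from 14 to 26 mm in front of this point (towards vice +y) and is not reported, so where the box is gripped must be felt.
Not all that is in view belongs to the job. Of the things like the junction_box, leave any that is brown; of the rest the larger one is meant.

How it is judged:
On the way, in this order (a step that is already met when the one before it is completed fails the run):
1. the junction box lies flat on the bed between the jaws, long sides to the jaws, let go, and the handle is swung out (more than 1.35 rad), in either order (x of junction_box in the frame of crank_vice between -0.03 and 0.03 m and y of junction_box in the frame of crank_vice between -0.19 and -0.1 m and z of junction_box in the frame of crank_vice between 0.02 and 0.027 m and angle between the y axis of junction_box and the y axis of crank_vice, either way round below 0.35 rad and contact force between junction_box and the fingers below 0.1 N and value of joint folding_handle above 1.35 rad), for 0.1 s.
2. cranked with the handle out until the spring-loaded jaw squeezes the box with more than 12 N (value of joint folding_handle above 1.2 rad and contact force between moving_jaw and junction_box above 12 N), for 0.2 s.
At the end, for the whole second after the job is handed in: The handle is folded flat (under 0.15 rad); the box lies flat on the bed (within 3 to 4 mm of its height, its origin within 30 mm of the bed's middle line across the jaws), square between the jaws within 0.06 rad, at rest, and is squeezed by the spring-loaded jaw with 10 to 40 N (value of joint folding_handle below 0.15 rad and contact force between moving_jaw and junction_box between 10 and 40 N and z of junction_box in the frame of crank_vice between 0.02 and 0.027 m and x of junction_box in the frame of crank_vice between -0.03 and 0.03 m and angle between junction_box's own z axis and vertical below 0.06 rad and angle between the y axis of junction_box and the y axis of crank_vice, either way round below 0.06 rad and linear speed of junction_box below 0.01 m/s); the robot touches nothing.
It fails at once if the box is squeezed with more than 50 N (the jaw springs, fully pressed at 40 N, bottomed out hard) (contact force between moving_jaw and junction_box above 50 N).
It fails at once if a bystander is moved more than 30 mm (distance of any of mug, screwdriver_red, wipe_case, remote_control, petri_dish, tape_white from where it was at the start of the episode above 0.03 m).
It also fails if it takes over 72 s, if anything falls off the work surface, if the arm or the gripper's body presses on something with over 40 N, if the wrist force passes 120 N, or if a joint passes its speed limit or range.

## Working session

There is one attempt and no reset: what is moved stays moved. The work goes in short steps, Python scripts to look and compute and a tool call to move; the robot and the scene stay as the last step left them, time stands still between calls to the robot, and variables do not carry over. Pictures are saved under pics/ and viewed, at most 10 in all, crops included, and the job is handed in when it is done.

Besides the shell and the picture viewer there is one more tool, called after "Request:" as a command line: name --argument value ..., lists and objects as JSON in quotes. move_arm: Moves the arm, as the interface text tells. Its arguments: {"type":"object","properties":{"commands":{"type":"array"},"force":{"type":"number"}},"required":["commands"]}

```bash
ls; mkdir -p pics
python3 - <<'E'
from rig import robot
import cv2
for n in("side","top"):
    c=robot.camera(n); cv2.imwrite(f"pics/{n}0.png",c["frame"][:,:,::-1]); print(n,c["fov_y"],c["cx"],c["cy"],c["extrinsics"])
print(robot.get_obs())
E
```

```text
pics
side 44.06163943122206 253.12340975799137 199.79984955888062 [[ 0.99904641  0.02015378 -0.03873095  0.63776939]
 [ 0.03973572 -0.7872979   0.61529105 -1.21650876]
 [-0.01809235 -0.61624332 -0.78734797  1.56731259]
 [ 0.          0.          0.          1.        ]]
top 43.36058112650802 258.23947313128895 194.36300971383264 [[ 0.00236283 -0.99375415  0.11156664  0.40424295]
 [-0.99998206 -0.00296218 -0.00520669 -0.03195657]
 [ 0.00550465 -0.11155233 -0.99374331  1.56609839]
 [ 0.          0.          0.          1.        ]]
{'time': 0.1, 'q': array([-1.39949359e+00,  5.28408021e-01,  1.43376533e+00, -3.60333806e-05,
        1.18137185e+00, -1.78512681e-01]), 'joint_velocities': array([ 0.00043821, -0.00235655, -0.00384815,  0.00082596,  0.00097721,
        0.0006357 ]), 'joint_torque': array([-5.34977971e-04, -4.40985882e+01, -1.77151126e+01,  6.35293638e-02,
        5.34009864e-02, -4.10544021e-05]), 'position': array([ 0.21410584, -0.58651995,  0.23565086]), 'tool_rot': array([ 9.84740941e-01,  1.74023922e-01, -1.31415094e-05, -9.76328052e-04]), 'ft_force': array([ 0.94453187, -0.07276829,  0.15253027]), 'moment': array([-0.0473508 , -0.05348157, -0.0046825 ]), 'grip_force': 0.0, 'grip_width': 0.08705963142660049}
```

View pics/top0.png

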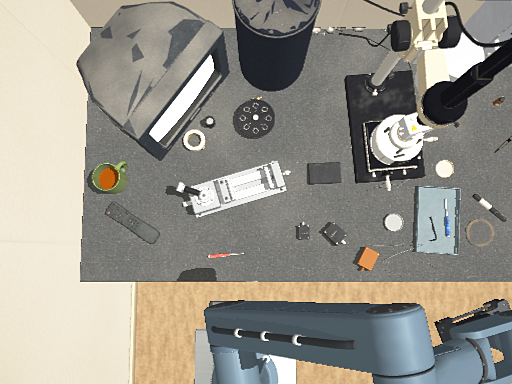

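View pics/side0.png

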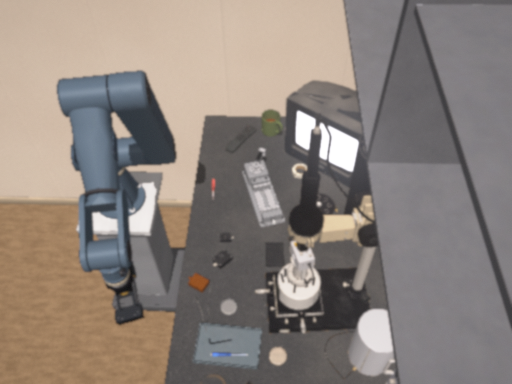

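The candidates for the box in the top view are a small black box at (303,231), a larger black box at (335,234) and an orange-brown box at (367,259). The description points to the larger black one at (335,234), so I'll check it in a close crop together with the vice.

```bash
cat > h.py <<'E'
import numpy as np,cv2
from rig import robot
def cam(n):
    c=robot.camera(n); c["f"]=192/np.tan(np.radians(c["fov_y"]/2)); return c
def ray(c,u,v,z):
    E=c["extrinsics"]; d=E[:3,:3]@np.array([(u-c["cx"])/c["f"],(v-c["cy"])/c["f"],1]); o=E[:3,3]
    return (o+d*(z-o[2])/d[2])
def proj(c,p):
    E=c["extrinsics"]; q=E[:3,:3].T@(np.array(p)-E[:3,3]); return q[:2]/q[2]*c["f"]+[c["cx"],c["cy"]]
E
python3 - <<'E'
from h import *
c=cam("top"); s=cam("side")
np.save("top.npy",c["frame"])
a=cv2.resize(c["frame"][155:275,165:305],(560,480),interpolation=cv2.INTER_CUBIC)
b=cv2.resize(c["frame"][215:275,290:350],(240,240),interpolation=cv2.INTER_CUBIC)
d=cv2.resize(s["frame"][225:285,195:255],(240,240),interpolation=cv2.INTER_CUBIC)
o=np.hstack([a,np.vstack([b,d])])
cv2.imwrite("pics/crop1.png",o[:,:,::-1])
E
```

```text
(no output)
```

View pics/crop1.png

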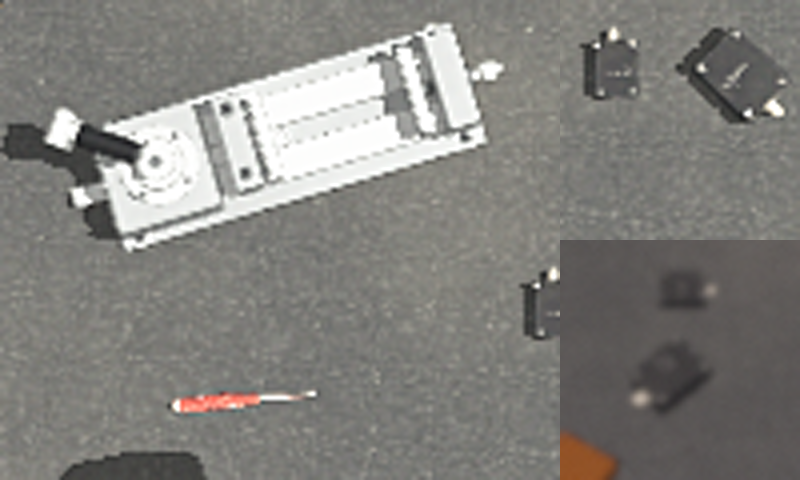

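The crop confirms the choice. The larger black box is at (335,234) with its gland at about (343,242), the small black box is the decoy, and the orange one is excluded. The vice hub is at about (204,195) and the fork and handle pivot at about (181,187).

Run:
```python
from h import *
c=cam("top"); I=c["frame"]; g=cv2.cvtColor(I,cv2.COLOR_RGB2GRAY)
P=lambda x,y,z,ox=165,oy=155:ray(c,ox+(x-.0)/4-.375,oy+y/4-.375,z)
hub=P(155,162,.091); fork=P(63,130,.105)
e1=P(130,250,0.0);e2=P(485,142,0.0);e3=P(440,25,.0)
print("hub",hub,"fork",fork,np.hypot(*(fork-hub)[:2]),"edge",e1,e2,np.degrees(np.arctan2(*(e1-e2)[[1,0]])),"e3",e3)
# box: mask
R=g[218:256,312:356]
_,th=cv2.threshold(cv2.resize(R,None,fx=4,fy=4,interpolation=cv2.INTER_CUBIC),0,255,cv2.THRESH_OTSU)
print(R[::1,::1][0:30,5:40])
for n in((735,33),(783,82),(745,115),(700,68),(773,107)):
    print(n,P(n[0]-560,n[1],.024,290,215))
```

```text
hub [0.56699383 0.12880261 0.091     ] fork [0.58976289 0.19767762 0.105     ] 0.07254100793005697 edge [0.50517981 0.15790164 0.        ] [ 0.59427068 -0.13042622  0.        ] 107.1707067146733 e3 [ 0.69107363 -0.09379863  0.        ]
[[129 128 131 ... 125 119 118]
 [127 134 144 ... 116 117 117]
 [137 129 125 ... 127 124 130]
 ...
 [121 125 124 ... 121 117 118]
 [123 135 119 ... 126 124 125]
 [126 135 117 ... 122 123 118]]
(735, 33) [ 0.48642898 -0.28029187  0.024     ]
(783, 82) [ 0.4475122  -0.31797309  0.024     ]
(745, 115) [ 0.42128506 -0.28727023  0.024     ]
(700, 68) [ 0.45846873 -0.25195464  0.024     ]
(773, 107) [ 0.42767005 -0.30965897  0.024     ]
```

Run:
```python
from h import *
c=cam("top"); s=cam("side"); g=cv2.cvtColor(c["frame"],cv2.COLOR_RGB2GRAY)
y=np.radians(17.2); O=np.array([.567,.129]); X=np.array([np.cos(y),np.sin(y)]); Y=np.array([-X[1],X[0]])
loc=lambda p:np.round([(p[:2]-O)@X,(p[:2]-O)@Y],4)
P=lambda x,yy,z:ray(c,165+x/4-.375,155+yy/4-.375,z)
for n,x,yy,z in(("movjaw rear",210,148,.066),("movjaw front?",240,140,.066),("movplate face",268,133,.058),("fixplate left",385,98,.058),("fixplate?",408,92,.058),("fixjaw front",425,85,.06),("fixjaw back",468,72,.06),("screwR",490,70,.04)): print(n,loc(P(x,yy,z)))
print("monitor",ray(c,155,158,0),ray(c,155,158,.2),ray(c,225,75,.2),"tape",ray(c,195,140,.01))
for n,z,p in(("hub",.091,[0,0]),): print("side proj hub",proj(s,[*O,.091]),"fork",proj(s,[.590,.198,.105]), "bed", proj(s,[*(O-.145*Y),.023]),"box",proj(s,[.4534,-.2844,.024]))
# fork white blob / handle black
R=c["frame"][178:202,170:215].astype(int)
print(g[180:200,174:206])
pr=np.round([proj(c,[*(O+a*np.array([np.cos(t),np.sin(t)])),z]) for t in np.radians([70,72,74]) for a,z in((.075,.105),(.033,.105),(0,.091))],1); print(pr)
b=cv2.resize(s["frame"][140:230,235:295],(480,720)[:2],interpolation=cv2.INTER_CUBIC)[:600]
v=c["frame"][218:256,315:353]; v=cv2.resize(v,(300,300),interpolation=cv2.INTER_CUBIC)
o=np.zeros((600,800,3),np.uint8); o[:,:480]=b; o[:300,500:]=v; cv2.imwrite("pics/crop2.png",o[:,:,::-1])
```

```text
movjaw rear [ 0.0014 -0.0426]
movjaw front? [ 0.0005 -0.0668]
movplate face [ 0.0005 -0.0892]
fixplate left [ 1.000e-04 -1.854e-01]
fixplate? [-0.0006 -0.2041]
fixjaw front [ 0.0005 -0.2185]
fixjaw back [ 0.0005 -0.254 ]
screwR [-0.0004 -0.2732]
monitor [0.69933236 0.29947665 0.        ] [0.6616477  0.25715067 0.2       ] [0.90883135 0.05899245 0.2       ] tape [0.75783187 0.16782964 0.01      ]
side proj hub [255.37865296 163.85653832] fork [261.31605299 149.74687385] bed [264.7541678  200.00488977] box [221.61956537 256.20897681]
[[119 114 107 116 115 117 110 106 117 120 119 120 117 122 122 125 118 108
  113 127 125 113 121 128 126 114 118 116 120 112 119 116]
 [122 128 117 122 114 122 128 115 106 111 115 117 120 120 122 128 127 120
  116 124 123 119 130 118 124 118 122 114 111 106 113 124]
 [131 120 117 120 126 181 223 208 148 115 114 120 126 126 124 122 121 122
  129 127 115 121 123 124 117 112 119 120 121 102 161 228]
 [128 118 114 109 143 245 255 255 255 169 114 119 121 116 121 121 119 119
  123 121 112 108 114 123 117  88 125 184 234 235 243 242]
 [118 115 122 118 147 242 255 
[... 1534 characters left out ...]
76 186 255 255 176 139 135 199]
 [125 120 130 123  68  70  71  68  60  64  65  67  66  66  77 142 193 143
  138 178 255 255 255 169 121 199 255 255 222 159 183 247]
 [121 120 127 125 127 129 133 116  69  59  70  70  66  65  56  92 195 253
  247 240 239 248 255 255 117 169 241 255 255 251 249 255]
 [125 121 120 121 121 122 121 127 117  64  67  68  66  68  61  63 133 233
  240 234 232 238 255 254 123 150 191 253 255 255 255 254]
 [134 129 125 120 119 128 123 134 125 110  61  68  65  66  58  57 117 217
  245 235 223 208 255 253 164 159 149 199 245 245 249 227]]
[[179.8 186.2]
 [192.7 190.9]
 [203.3 195.1]
 [179.5 187. ]
 [192.6 191.3]
 [203.3 195.1]
 [179.2 187.8]
 [192.4 191.6]
 [203.3 195.1]]
```

View pics/crop2.png

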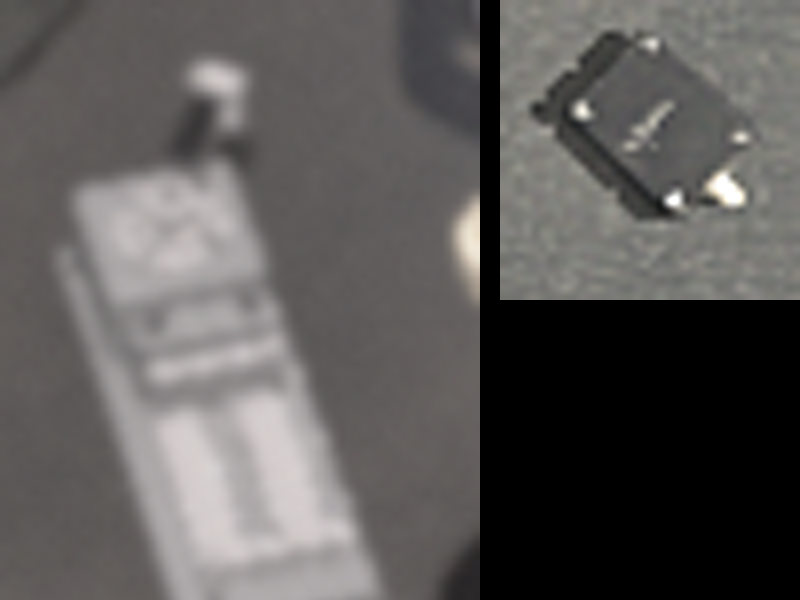

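The top view shows the fork at about (180,187) and the handle lying along world 72°. The side crop agrees, with the fork at (262,150). The box block centre is about (0.4535, -0.285), yaw about 43.5°, gland towards (-,-). The vice yaw is about 17.2°, spindle (0.567, 0.129).

Request:
move_arm --commands '[{"hand":8.7,"travel":[3.28,-2.02,1.1],"twist":[0,0,0]},{"hand":8.7,"travel":[3.28,-2.02,1.1],"twist":[0,0,0]},{"hand":8.7,"travel":[3.28,-2.02,1.1],"twist":[0,0,0]},{"hand":8.7,"travel":[3.28,-2.02,1.1],"twist":[0,0,0]},{"hand":8.7,"travel":[3.28,-2.02,1.1],"twist":[0,0,0]}]'

```text
time: 0.77
position: [0.3344, -0.4347, 0.1813]
tool_rot: [0.985, 0.174, 0.0, 0.0]
ft_force: [1.4, 0.2, 0.0]
grip_width: 0.087
grip_force: 0.0
```

Request:
move_arm --commands '[{"hand":8.7,"travel":[3.28,-2.02,1.1],"twist":[0,0,0]},{"hand":8.7,"travel":[3.28,-2.02,1.1],"twist":[0,0,0]},{"hand":8.7,"travel":[3.28,-2.02,1.1],"twist":[0,0,0]},{"hand":8.7,"travel":[3.28,-2.02,1.1],"twist":[0,0,0]},{"hand":8.7,"travel":[3.28,-2.02,1.1],"twist":[0,0,0]}]'

```text
time: 1.18
position: [0.4542, -0.2836, 0.1263]
tool_rot: [0.985, 0.174, 0.0, 0.0]
ft_force: [0.1, -0.4, 0.2]
grip_width: 0.0868
grip_force: 0.0
```

Request:
move_arm --commands '[{"hand":8.7,"travel":[0,0,0],"twist":[0,0,-5.9]},{"hand":8.7,"travel":[0,0,0],"twist":[0,0,-5.9]},{"hand":8.7,"travel":[0,0,0],"twist":[0,0,-5.9]},{"hand":8.7,"travel":[0,0,0],"twist":[0,0,-5.9]},{"hand":8.7,"travel":[0,0,0],"twist":[0,0,0]}]'

```text
time: 1.6
position: [0.4534, -0.2848, 0.1266]
tool_rot: [0.928, 0.373, 0.0, 0.0]
ft_force: [-0.0, -0.5, -1.2]
grip_width: 0.0874
grip_force: 0.0
```

Request:
move_arm --commands '[{"hand":8.7,"travel":[0,0,3.6],"twist":[0,0,0]},{"hand":8.7,"travel":[0,0,3.6],"twist":[0,0,0]},{"hand":8.7,"travel":[0,0,2.6],"twist":[0,0,0]},{"hand":8.7,"travel":[0,0,1.0],"twist":[0,0,0]},{"hand":4.5,"travel":[0,0,0],"twist":[0,0,0]}]' --force 20

```text
time: 2.02
position: [0.4523, -0.2844, 0.0166]
tool_rot: [0.929, 0.371, -0.001, -0.002]
ft_force: [0.6, 1.0, 0.2]
grip_width: 0.0848
grip_force: 0.0
```

Request:
move_arm --commands '[{"hand":4.0,"travel":[0,0,0],"twist":[0,0,0]},{"hand":4.0,"travel":[0,0,0],"twist":[0,0,0]},{"hand":4.0,"travel":[0,0,0],"twist":[0,0,0]},{"hand":4.0,"travel":[0,0,0],"twist":[0,0,0]},{"hand":4.0,"travel":[0,0,0],"twist":[0,0,0]}]'

```text
time: 2.43
position: [0.4536, -0.2854, 0.0197]
tool_rot: [0.928, 0.372, 0.0, 0.001]
ft_force: [-1.0, 0.1, 0.6]
grip_width: 0.0547
grip_force: 0.0
```

Request:
move_arm --commands '[{"hand":4.0,"travel":[0,0,0],"twist":[0,0,0]},{"hand":4.0,"travel":[0,0,0],"twist":[0,0,0]},{"hand":4.0,"travel":[0,0,0],"twist":[0,0,0]},{"hand":4.0,"travel":[0,0,-2.5],"twist":[0,0,0]},{"hand":4.0,"travel":[0,0,-4.1],"twist":[0,0,0]}]'

```text
time: 2.85
position: [0.4505, -0.2826, 0.0816]
tool_rot: [0.928, 0.372, -0.002, -0.005]
ft_force: [0.6, -0.7, -1.2]
grip_width: 0.0478
grip_force: 19.9
```

Request:
move_arm --commands '[{"hand":4.0,"travel":[0,0,-4],"twist":[0,0,6.7]},{"hand":4.0,"travel":[0,0,-2.4],"twist":[0,0,6.7]},{"hand":4.0,"travel":[0,0,0],"twist":[0,0,6.7]},{"hand":4.0,"travel":[0,0,0],"twist":[0,0,6.5]},{"hand":4.0,"travel":[0,0,0],"twist":[0,0,0]}]'

```text
time: 3.27
position: [0.4529, -0.2847, 0.149]
tool_rot: [0.989, 0.147, 0.0, 0.0]
ft_force: [-0.5, 1.2, -1.2]
grip_width: 0.0478
grip_force: 19.9
```

Run:
```python
from h import *
from scipy.spatial.transform import Rotation as Rt
o=robot.get_obs(); s=cam("top"); 
v=cv2.resize(s["frame"][185:285,260:380],(720,600),interpolation=cv2.INTER_CUBIC); cv2.imwrite("pics/lift.png",v[:,:,::-1])
R=Rt.from_quat(o["tool_rot"]).as_matrix(); print(o["position"],o["grip_width"],o["grip_force"],np.degrees(np.arctan2(R[1,0],R[0,0])))
y=np.radians(17.2); t=np.array([.567,.129])-.145*np.array([-np.sin(y),np.cos(y)])
print(t,R.T@(np.r_[t,.15]-o["position"]))
```

```text
[ 0.45292118 -0.28466458  0.14903247] 0.047829986063786786 19.904297590255737 16.93081454931047
[ 0.60987767 -0.00951536] [ 0.23028175 -0.21751494 -0.00096564]
```

View pics/lift.png

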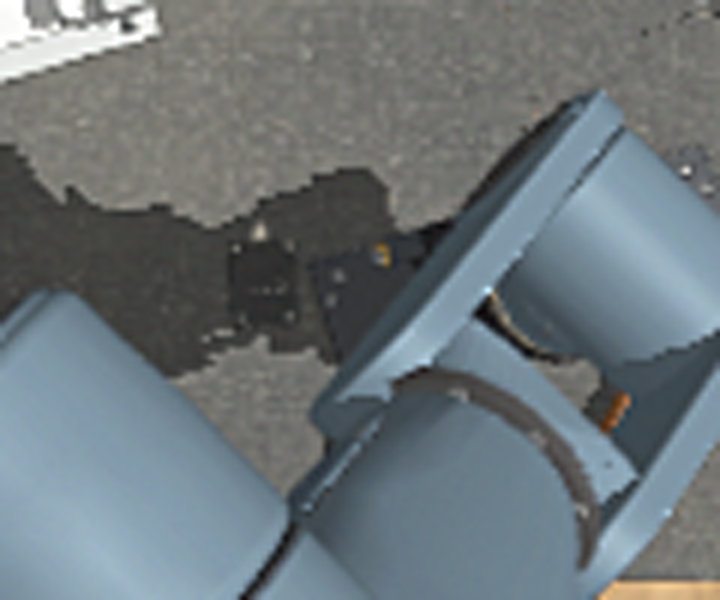

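The box is gripped: the opening is 47.8 mm and the picture shows it between the fingers. Next I carry it to the bed.

Request:
move_arm --commands '[{"hand":4.0,"travel":[2.88,-2.72,0],"twist":[0,0,0]},{"hand":4.0,"travel":[2.88,-2.72,0],"twist":[0,0,0]},{"hand":4.0,"travel":[2.88,-2.72,0],"twist":[0,0,0]},{"hand":4.0,"travel":[2.88,-2.72,0],"twist":[0,0,0]},{"hand":4.0,"travel":[2.88,-2.72,0],"twist":[0,0,0]}]'

```text
time: 3.73
position: [0.5508, -0.1109, 0.1476]
tool_rot: [0.989, 0.149, -0.001, -0.001]
ft_force: [0.2, -0.8, -1.4]
grip_width: 0.0476
grip_force: 19.9
```

Request:
move_arm --commands '[{"hand":4.0,"travel":[2.88,-2.72,0],"twist":[0,0,0]},{"hand":4.0,"travel":[2.88,-2.72,0],"twist":[0,0,0]},{"hand":4.0,"travel":[2.87,-2.71,0],"twist":[0,0,0]},{"hand":4.0,"travel":[0,0,0],"twist":[0,0,0]},{"hand":4.0,"travel":[0,0,0],"twist":[0,0,0]}]'

```text
time: 4.15
position: [0.6095, -0.0071, 0.1474]
tool_rot: [0.988, 0.152, -0.001, -0.0]
ft_force: [0.4, 0.1, -0.8]
grip_width: 0.0478
grip_force: 19.9
```

Request:
move_arm --commands '[{"hand":4.0,"travel":[0,0,3],"twist":[0,0,0]},{"hand":4.0,"travel":[0,0,3],"twist":[0,0,0]},{"hand":4.0,"travel":[0,0,3],"twist":[0,0,0]},{"hand":4.0,"travel":[0,0,1],"twist":[0,0,0]},{"hand":4.0,"travel":[0,0,0.3],"twist":[0,0,0]}]'

```text
time: 4.57
position: [0.606, -0.0102, 0.0427]
tool_rot: [0.989, 0.148, -0.004, -0.001]
ft_force: [-1.3, 0.4, -0.2]
grip_width: 0.0477
grip_force: 19.9
```

Request:
move_arm --commands '[{"hand":4.0,"travel":[0,0,0],"twist":[0,0,0]},{"hand":4.0,"travel":[0,0,0],"twist":[0,0,0]},{"hand":4.0,"travel":[0,0,0],"twist":[0,0,0]}]'

```text
time: 4.82
position: [0.6111, -0.0101, 0.0473]
tool_rot: [0.989, 0.148, 0.002, 0.001]
ft_force: [0.3, 0.3, -1.4]
grip_width: 0.0479
grip_force: 19.9
```

Request:
move_arm --commands '[{"hand":4.0,"travel":[0,0,0.2],"twist":[0,0,0]},{"hand":4.0,"travel":[0,0,0.15],"twist":[0,0,0]},{"hand":4.0,"travel":[0,0,0],"twist":[0,0,0]},{"hand":4.0,"travel":[0,0,0],"twist":[0,0,0]}]'

```text
time: 5.15
position: [0.6097, -0.0095, 0.0425]
tool_rot: [0.989, 0.148, 0.0, 0.0]
ft_force: [-0.3, 0.2, -0.2]
grip_width: 0.0479
grip_force: 19.9
```

Request:
move_arm --commands '[{"hand":4.0,"travel":[0,0,0.1],"twist":[0,0,0]},{"hand":4.0,"travel":[0,0,0],"twist":[0,0,0]},{"hand":6.2,"travel":[0,0,0],"twist":[0,0,0]},{"hand":6.2,"travel":[0,0,0],"twist":[0,0,0]},{"hand":6.2,"travel":[0,0,0],"twist":[0,0,0]}]'

```text
time: 5.57
position: [0.6097, -0.0095, 0.0412]
tool_rot: [0.989, 0.148, 0.0, 0.0]
ft_force: [0.1, -0.3, -0.5]
grip_width: 0.0588
grip_force: 0.0
```

Request:
move_arm --commands '[{"hand":6.2,"travel":[0,0,0],"twist":[0,0,0]},{"hand":6.2,"travel":[0,0,-2.5],"twist":[0,0,0]},{"hand":6.2,"travel":[0,0,-4],"twist":[0,0,0]},{"hand":6.2,"travel":[0,0,-4],"twist":[0,0,0]},{"hand":4,"travel":[0,0,-4],"twist":[0,0,0]}]'

```text
time: 5.98
position: [0.609, -0.0094, 0.1869]
tool_rot: [0.989, 0.148, -0.001, -0.0]
ft_force: [0.5, 0.9, -0.1]
grip_width: 0.0595
grip_force: 0.0
```

Run:
```python
from h import *
from scipy.spatial.transform import Rotation as Rt
o=robot.get_obs(); R=Rt.from_quat(o["tool_rot"]).as_matrix()
a=np.radians(72); g=np.array([.567,.129])+.033*np.array([np.cos(a),np.sin(a)])
print(o["position"],o["grip_width"],np.degrees(np.arctan2(R[1,0],R[0,0])),g,R.T@(np.r_[g,.17]-o["position"]))
s=cam("side"); v=cv2.resize(s["frame"][140:230,225:325],(660,594),interpolation=cv2.INTER_CUBIC); cv2.imwrite("pics/placed.png",v[:,:,::-1])
```

```text
[ 0.60897438 -0.009429    0.18687343] 0.059537286374271865 17.03992705861281 [0.57719756 0.16038487] [ 0.01940866 -0.17165547  0.01699799]
```

View pics/placed.png

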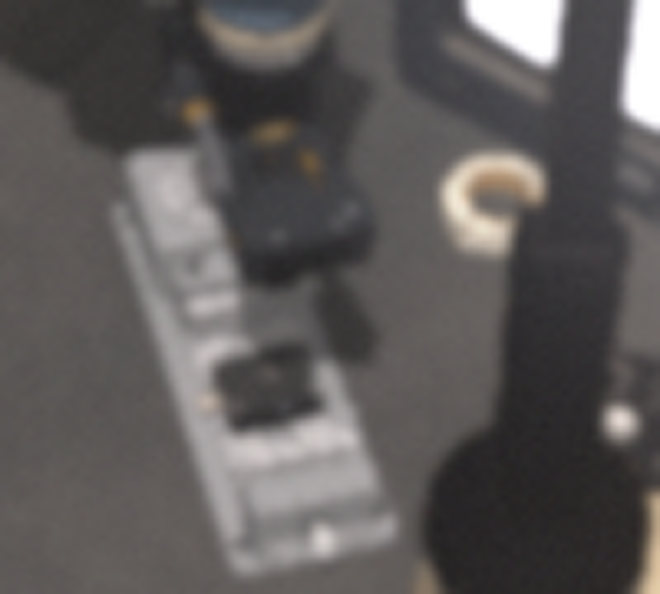

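The box now sits flat on the bed between the jaws with its long sides towards them; it appears at about (265,385) in this crop. Next is the handle.

Request:
move_arm --commands '[{"hand":4,"travel":[0.39,-3.43,0],"twist":[0,0,0]},{"hand":4,"travel":[0.39,-3.43,0],"twist":[0,0,0]},{"hand":4,"travel":[0.39,-3.43,0],"twist":[0,0,0]},{"hand":4,"travel":[0.39,-3.43,0],"twist":[0,0,0]},{"hand":4,"travel":[0.39,-3.43,0],"twist":[0,0,0]}]'

```text
time: 6.45
position: [0.5774, 0.1615, 0.1858]
tool_rot: [0.989, 0.148, -0.0, -0.0]
ft_force: [-0.6, -0.3, 0.3]
grip_width: 0.0406
grip_force: 0.0
```

Request:
move_arm --commands '[{"hand":4,"travel":[0,0,0],"twist":[0,0,-6.9]},{"hand":4,"travel":[0,0,0],"twist":[0,0,-6.9]},{"hand":4,"travel":[0,0,0],"twist":[0,0,-6.9]},{"hand":4,"travel":[0,0,0],"twist":[0,0,-6.9]},{"hand":4,"travel":[0,0,0],"twist":[0,0,-6.9]}]'

```text
time: 6.87
position: [0.5777, 0.1604, 0.1856]
tool_rot: [0.899, 0.438, -0.0, -0.0]
ft_force: [0.9, 0.2, -0.2]
grip_width: 0.0402
grip_force: 0.0
```

Request:
move_arm --commands '[{"hand":4,"travel":[0,0,0],"twist":[0,0,-6.9]},{"hand":4,"travel":[0,0,0],"twist":[0,0,-6.9]},{"hand":4,"travel":[0,0,0],"twist":[0,0,-6.7]},{"hand":4,"travel":[0,0,0],"twist":[0,0,0]},{"hand":4,"travel":[0,0,0],"twist":[0,0,0]}]'

```text
time: 7.28
position: [0.5779, 0.1602, 0.1857]
tool_rot: [0.81, 0.587, -0.0, -0.0]
ft_force: [-1.3, 0.7, -0.1]
grip_width: 0.0401
grip_force: 0.0
```

```bash
cat > st.py <<'E'
from h import *
from scipy.spatial.transform import Rotation as Rt
def st(t):
    o=robot.get_obs(); R=Rt.from_quat(o["tool_rot"]).as_matrix()
    print(o["position"],"psi",np.degrees(np.arctan2(R[1,0],R[0,0])),"d_cm",np.round(100*R.T@(np.array(t)-o["position"]),2),"F",R.T@o["ft_force"])
E
python3 -c "
from st import *
st([.5772,.1604,.108])"
```

```text
[0.57785567 0.16017111 0.18568966] psi 71.8659487767402 d_cm [ 0.   -0.07  7.77] F [ 0.28155609 -1.46618748  0.06108507]
```

Request:
move_arm --commands '[{"hand":4,"travel":[0,-0.05,3],"twist":[0,0,0]},{"hand":4,"travel":[0,0,3],"twist":[0,0,0]},{"hand":4,"travel":[0,0,1.3],"twist":[0,0,0]},{"hand":4,"travel":[0,0,0.5],"twist":[0,0,0]},{"hand":1.2,"travel":[0,0,0],"twist":[0,0,0]}]' --force 12

```text
time: 7.7
position: [0.5766, 0.1602, 0.1066]
tool_rot: [0.809, 0.587, -0.001, -0.001]
ft_force: [-0.1, -0.1, -0.8]
grip_width: 0.0381
grip_force: 0.0
```

Request:
move_arm --commands '[{"hand":1.2,"travel":[0,0,0],"twist":[0,0,0]},{"hand":1.2,"travel":[0,0,0],"twist":[0,0,0]},{"hand":1.2,"travel":[0,0,0],"twist":[0,0,0]},{"hand":1.2,"travel":[0,0,0],"twist":[0,0,0]},{"hand":1.2,"travel":[0,0,0],"twist":[0,0,0]}]'

```text
time: 8.12
position: [0.5793, 0.1602, 0.1094]
tool_rot: [0.809, 0.588, 0.002, 0.001]
ft_force: [2.1, -1.4, 1.0]
grip_width: 0.0178
grip_force: 12.0
```

```bash
python3 -c "
from st import *
st([.5772,.1604,.108])"
```

```text
[0.57934214 0.16016606 0.10937772] psi 72.0319294135456 d_cm [-0.04 -0.21  0.14] F [-0.63301381  2.44174656 -1.00918094]
```

Request:
move_arm --commands '[{"hand":1.2,"travel":[0.14,0.1,-1.09],"twist":[0,0,0]},{"hand":1.2,"travel":[0.42,0,-1.01],"twist":[0,0,0]},{"hand":1.2,"travel":[0.67,0,-0.87],"twist":[0,0,0]},{"hand":1.2,"travel":[0,0,0],"twist":[0,0,0]}]'

```text
time: 8.45
position: [0.5833, 0.1724, 0.1404]
tool_rot: [0.808, 0.589, 0.001, 0.001]
ft_force: [1.9, -3.7, 2.6]
grip_width: 0.0176
grip_force: 12.0
```

Request:
move_arm --commands '[{"hand":1.2,"travel":[0.87,0,-0.67],"twist":[0,0,0]},{"hand":1.2,"travel":[1.01,0,-0.42],"twist":[0,0,0]},{"hand":1.2,"travel":[0.87,0,-0.14],"twist":[0,0,0]},{"hand":1.2,"travel":[0,0,0],"twist":[0,0,0]},{"hand":1.2,"travel":[0,0,0],"twist":[0,0,0]}]'

```text
time: 8.87
position: [0.5916, 0.1985, 0.1519]
tool_rot: [0.808, 0.589, 0.001, 0.001]
ft_force: [0.5, -2.0, 8.3]
grip_width: 0.0169
grip_force: 12.0
```

Run:
```python
from st import *
st([.590,.2003,.150])
s=cam("side");t=cam("top")
v=np.hstack([cv2.resize(s["frame"][120:200,220:300],(400,400),interpolation=cv2.INTER_CUBIC),cv2.resize(t["frame"][150:230,150:230],(400,400),interpolation=cv2.INTER_CUBIC)]); cv2.imwrite("pics/up.png",v[:,:,::-1])
```

```text
[0.59162565 0.19853991 0.15190333] psi 72.11102401178618 d_cm [ 0.12 -0.21  0.19] F [-1.71715733  1.12266698 -8.31025368]
```

View pics/up.png

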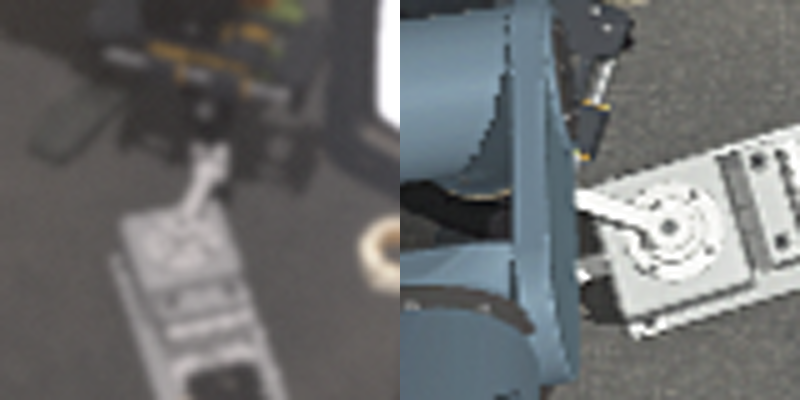

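The handle stands upright: the bare crank arm is visible at crop (620,210) in the top view and the gripper holds the grip above the fork. I'll regrip to relieve the stress, then compute the crank step table.

Request:
move_arm --commands '[{"hand":3,"travel":[0.1,0,0],"twist":[0,0,0]},{"hand":3,"travel":[0,0.05,-0.3],"twist":[0,0,0]},{"hand":1.2,"travel":[0,0,0],"twist":[0,0,0]},{"hand":1.2,"travel":[0,0,0],"twist":[0,0,0]},{"hand":1.2,"travel":[0,0,0],"twist":[0,0,0]}]' --force 30

```text
time: 9.38
position: [0.5918, 0.1988, 0.1528]
tool_rot: [0.809, 0.588, 0.0, 0.0]
ft_force: [1.6, -0.0, -2.5]
grip_width: 0.0168
grip_force: 22.7
```

Run:
```python
from st import *
st([.590,.2003,.150])
f=.03+.25*np.arange(37); print(np.round(np.c_[f[1:],7.5*np.diff(np.cos(f)),7.5*np.diff(np.sin(f))],2).tolist())
```

```text
[0.59177648 0.19875222 0.15281245] psi 72.06665373395539 d_cm [ 0.09 -0.22  0.28] F [0.49316018 1.54054666 2.46414852]
[[0.28, -0.29, 1.85], [0.53, -0.74, 1.72], [0.78, -1.14, 1.48], [1.03, -1.47, 1.16], [1.28, -1.71, 0.76], [1.53, -1.84, 0.31], [1.78, -1.86, -0.16], [2.03, -1.77, -0.61], [2.28, -1.56, -1.03], [2.53, -1.26, -1.39], [2.78, -0.87, -1.65], [3.03, -0.44, -1.82], [3.28, 0.03, -1.87], [3.53, 0.49, -1.81], [3.78, 0.92, -1.63], [4.03, 1.29, -1.35], [4.28, 1.59, -0.99], [4.53, 1.78, -0.57], [4.78, 1.87, -0.11], [5.03, 1.84, 0.36], [5.28, 1.69, 0.8], [5.53, 1.44, 1.19], [5.78, 1.1, 1.51], [6.03, 0.69, 1.74], [6.28, 0.24, 1.85], [6.53, -0.23, 1.86], [6.78, -0.68, 1.74], [7.03, -1.09, 1.52], [7.28, -1.43, 1.2], [7.53, -1.68, 0.81], [7.78, -1.83, 0.37], [8.03, -1.87, -0.1], [8.28, -1.79, -0.55], [8.53, -1.59, -0.98], [8.78, -1.3, -1.34], [9.03, -0.93, -1.62]]
```

Request:
move_arm --commands '[{"hand":1.2,"travel":[-0.29,1.85,0],"twist":[0,0,0]},{"hand":1.2,"travel":[-0.74,1.72,0],"twist":[0,0,0]},{"hand":1.2,"travel":[0,0,0],"twist":[0,0,0]}]'

```text
time: 9.63
position: [0.6266, 0.1767, 0.1535]
tool_rot: [0.809, 0.588, 0.003, 0.003]
ft_force: [5.3, -0.3, -2.6]
grip_width: 0.0169
grip_force: 29.9
```

```bash
cat >> st.py <<'E'
def cr(C=(.567,.129),psi=72.05):
    o=robot.get_obs(); d=o["position"][:2]-C; a=np.arctan2(d[1],d[0]); e=np.array([d[0],d[1]])/np.hypot(*d); t=np.array([e[1],-e[0]])
    f=o["ft_force"]; print("t %.2f"%o["time"],"phi %.3f"%((np.radians(psi)-a)%(2*np.pi)),"r %.1f z %.1f mm"%(1e3*np.hypot(*d),1e3*o["position"][2]),"Ft %.2f Fr %.2f Fz %.2f"%(f[:2]@t,f[:2]@e,f[2]),"grip",o["grip_force"])
E
python3 -c "
from st import *
cr()"
```

```text
t 9.63 phi 0.582 r 76.3 z 153.5 mm Ft 3.55 Fr 3.92 Fz -2.64 grip 29.922137316316366
```

Request:
move_arm --commands '[{"hand":1.2,"travel":[-1.14,1.48,0],"twist":[0,0,0]},{"hand":1.2,"travel":[-1.47,1.16,0],"twist":[0,0,0]},{"hand":1.2,"travel":[-1.71,0.76,0],"twist":[0,0,0]},{"hand":1.2,"travel":[-1.84,0.31,0],"twist":[0,0,0]},{"hand":1.2,"travel":[-1.86,-0.16,0],"twist":[0,0,0]}]'

```text
time: 10.05
position: [0.6317, 0.0919, 0.1537]
tool_rot: [0.809, 0.588, 0.001, -0.001]
ft_force: [-2.5, 6.9, 7.1]
grip_width: 0.0159
grip_force: 30.1
```

Request:
move_arm --commands '[{"hand":1.2,"travel":[-1.77,-0.61,0],"twist":[0,0,0]},{"hand":1.2,"travel":[-1.56,-1.03,0],"twist":[0,0,0]},{"hand":1.2,"travel":[0,0,0],"twist":[0,0,0]}]'

```text
time: 10.3
position: [0.598, 0.0664, 0.1533]
tool_rot: [0.81, 0.587, -0.004, -0.007]
ft_force: [-8.6, 7.3, 11.5]
grip_width: 0.0159
grip_force: 29.7
```

```bash
python3 -c "
from st import *
cr();st([.59,.2,.15])"
```

```text
t 10.30 phi 2.369 r 69.9 z 153.3 mm Ft 4.53 Fr -10.34 Fz 11.51 grip 29.673664667643607
[0.59795733 0.06636326 0.15334653] psi 71.87148254228775 d_cm [12.45 -4.91  0.43] F [  4.23210466 -10.65446475 -11.34024219]
```

Request:
move_arm --commands '[{"hand":1.2,"travel":[0,0,0],"twist":[0,0,0]},{"hand":1.2,"travel":[0,0,0],"twist":[0,0,0]},{"hand":1.2,"travel":[0,0,0],"twist":[0,0,0]}]'

```text
time: 10.55
position: [0.6006, 0.0674, 0.1534]
tool_rot: [0.809, 0.588, -0.002, -0.005]
ft_force: [-6.4, 7.8, 9.4]
grip_width: 0.0155
grip_force: 29.7
```

```bash
python3 -c "
from st import *
cr();st([.59,.2,.15])"
```

```text
t 10.55 phi 2.329 r 70.1 z 153.4 mm Ft 1.92 Fr -9.94 Fz 9.42 grip 29.729881114326417
[0.6005685  0.06742809 0.15339201] psi 71.97335548574362 d_cm [12.28 -5.1   0.43] F [ 5.45229224 -8.6530728  -9.31081897]
```

Request:
move_arm --commands '[{"hand":4,"travel":[0,0,0],"twist":[0,0,0]},{"hand":4,"travel":[0,0,0],"twist":[0,0,0]},{"hand":4,"travel":[-0.45,-0.5,0],"twist":[0,0,0]},{"hand":4,"travel":[0,0,0],"twist":[0,0,0]},{"hand":4,"travel":[0,0,0],"twist":[0,0,0]}]'

```text
time: 10.97
position: [0.599, 0.0609, 0.1528]
tool_rot: [0.809, 0.588, -0.0, -0.0]
ft_force: [0.1, 0.1, -0.6]
grip_width: 0.0377
grip_force: 0.0
```

Run:
```python
from st import *
cr();st([.59,.2,.15])
s=cam("side");t=cam("top")
v=np.hstack([cv2.resize(s["frame"][130:190,230:290],(400,400),interpolation=cv2.INTER_CUBIC),cv2.resize(t["frame"][165:225,175:235],(400,400),interpolation=cv2.INTER_CUBIC)]); cv2.imwrite("pics/re.png",v[:,:,::-1])
```

```text
t 10.97 phi 2.389 r 75.2 z 152.8 mm Ft -0.10 Fr -0.05 Fz -0.55 grip 0.0
[0.59897179 0.06092708 0.15280596] psi 72.02119207433331 d_cm [12.95 -5.15  0.28] F [0.10338106 0.04218326 0.5509095 ]
```

View pics/re.png

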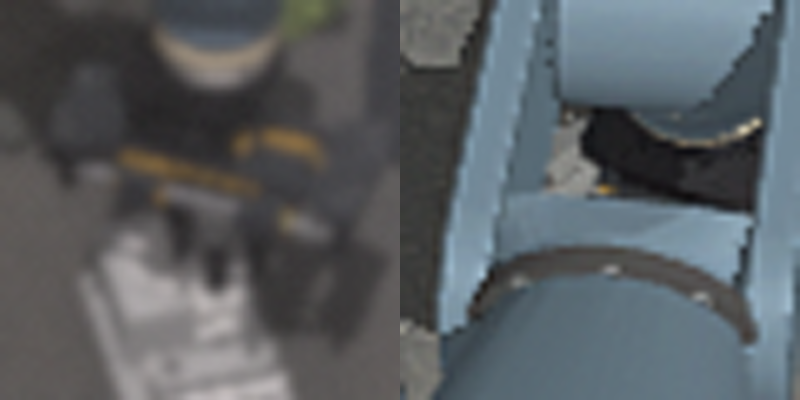

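The picture is mostly the gripper, with the two dark fingers at (178,230) and (215,268) in the side crop straddling the handle. I'll close on it and feel.

Request:
move_arm --commands '[{"hand":1.2,"travel":[0,0,0],"twist":[0,0,0]},{"hand":1.2,"travel":[0,0,0],"twist":[0,0,0]},{"hand":1.2,"travel":[0,0,0],"twist":[0,0,0]},{"hand":1.2,"travel":[0,0,0],"twist":[0,0,0]},{"hand":1.2,"travel":[0,0,0],"twist":[0,0,0]}]'

```text
time: 11.48
position: [0.5981, 0.0616, 0.1529]
tool_rot: [0.809, 0.588, -0.001, -0.001]
ft_force: [-2.1, 0.8, 1.9]
grip_width: 0.0172
grip_force: 30.0
```

```bash
python3 -c "
from st import *
cr();st([.59,.2,.15])
f=2.33+.2*np.arange(30); print(np.round(np.c_[f[1:],7.5*np.diff(np.cos(f)),7.5*np.diff(np.sin(f))],2).tolist())"
```

```text
t 11.48 phi 2.396 r 74.2 z 152.9 mm Ft 1.56 Fr -1.55 Fz 1.95 grip 29.971184344030917
[0.59809438 0.06159614 0.15293244] psi 72.03586271472405 d_cm [12.92 -5.04  0.3 ] F [ 0.08019033 -2.19833227 -1.94270513]
[[2.53, -0.98, -1.13], [2.73, -0.73, -1.31], [2.93, -0.46, -1.43], [3.13, -0.17, -1.49], [3.33, 0.13, -1.49], [3.53, 0.43, -1.44], [3.73, 0.7, -1.32], [3.93, 0.95, -1.16], [4.13, 1.16, -0.94], [4.33, 1.33, -0.69], [4.53, 1.44, -0.42], [4.73, 1.49, -0.12], [4.93, 1.49, 0.18], [5.13, 1.42, 0.47], [5.33, 1.3, 0.74], [5.53, 1.13, 0.98], [5.73, 0.91, 1.19], [5.93, 0.66, 1.35], [6.13, 0.38, 1.45], [6.33, 0.08, 1.5], [6.53, -0.22, 1.48], [6.73, -0.51, 1.41], [6.93, -0.78, 1.28], [7.13, -1.02, 1.1], [7.33, -1.22, 0.87], [7.53, -1.36, 0.62], [7.73, -1.46, 0.33], [7.93, -1.5, 0.04], [8.13, -1.47, -0.26]]
```

```bash
python3 -c "
import numpy as np
f=2.39+.2*np.arange(30); print(np.round(np.c_[f[1:],7.5*np.diff(np.cos(f)),7.5*np.diff(np.sin(f))],2).tolist())"
```

```text
[[2.59, -0.91, -1.19], [2.79, -0.65, -1.35], [2.99, -0.37, -1.45], [3.19, -0.08, -1.5], [3.39, 0.22, -1.48], [3.59, 0.51, -1.41], [3.79, 0.78, -1.28], [3.99, 1.02, -1.1], [4.19, 1.22, -0.87], [4.39, 1.37, -0.61], [4.59, 1.46, -0.33], [4.79, 1.5, -0.03], [4.99, 1.47, 0.26], [5.19, 1.39, 0.55], [5.39, 1.25, 0.82], [5.59, 1.07, 1.05], [5.79, 0.84, 1.24], [5.99, 0.57, 1.38], [6.19, 0.29, 1.47], [6.39, -0.01, 1.5], [6.59, -0.31, 1.47], [6.79, -0.59, 1.38], [6.99, -0.85, 1.23], [7.19, -1.08, 1.04], [7.39, -1.27, 0.8], [7.59, -1.4, 0.53], [7.79, -1.48, 0.24], [7.99, -1.5, -0.05], [8.19, -1.46, -0.35]]
```

Request:
move_arm --commands '[{"hand":1.2,"travel":[-0.91,-1.19,0],"twist":[0,0,0]},{"hand":1.2,"travel":[-0.65,-1.35,0],"twist":[0,0,0]},{"hand":1.2,"travel":[-0.37,-1.45,0],"twist":[0,0,0]},{"hand":1.2,"travel":[-0.08,-1.5,0],"twist":[0,0,0]},{"hand":1.2,"travel":[0.22,-1.48,0],"twist":[0,0,0]}]'

```text
time: 11.9
position: [0.5309, 0.0668, 0.1531]
tool_rot: [0.809, 0.587, 0.005, 0.002]
ft_force: [8.4, 6.3, -9.4]
grip_width: 0.0174
grip_force: 30.0
```

Request:
move_arm --commands '[{"hand":1.2,"travel":[0,0,0],"twist":[0,0,0]},{"hand":1.2,"travel":[0,0,0],"twist":[0,0,0]}]'

```text
time: 12.07
position: [0.5277, 0.0688, 0.153]
tool_rot: [0.809, 0.587, 0.002, -0.001]
ft_force: [1.1, 8.7, -3.3]
grip_width: 0.0172
grip_force: 30.0
```

```bash
python3 -c "
from st import *
cr();st([.59,.2,.15])"
```

```text
t 12.07 phi 3.407 r 71.9 z 153.0 mm Ft 3.86 Fr -7.89 Fz -3.28 grip 29.975887639448047
[0.52767445 0.06881886 0.1529892 ] psi 71.93925020714548 d_cm [14.4   1.86  0.38] F [ 8.60757618 -1.67684393  3.32821048]
```

```bash
sed -i 's/C=(.567,.129)/C=(.5695,.131)/' st.py; python3 -c "
import numpy as np
f=3.40+.2*np.arange(24); print(np.round(np.c_[f[1:],7.5*np.diff(np.cos(f)),7.5*np.diff(np.sin(f))],2).tolist())"
```

```text
[[3.6, 0.53, -1.4], [3.8, 0.79, -1.27], [4.0, 1.03, -1.09], [4.2, 1.23, -0.86], [4.4, 1.37, -0.6], [4.6, 1.46, -0.32], [4.8, 1.5, -0.02], [5.0, 1.47, 0.28], [5.2, 1.39, 0.57], [5.4, 1.25, 0.83], [5.6, 1.06, 1.06], [5.8, 0.82, 1.25], [6.0, 0.56, 1.39], [6.2, 0.27, 1.47], [6.4, -0.03, 1.5], [6.6, -0.32, 1.46], [6.8, -0.61, 1.37], [7.0, -0.87, 1.22], [7.2, -1.09, 1.03], [7.4, -1.27, 0.79], [7.6, -1.4, 0.52], [7.8, -1.48, 0.23], [8.0, -1.5, -0.07]]
```

Request:
move_arm --commands '[{"hand":1.2,"travel":[0.3,0.08,0],"twist":[0,0,0]},{"hand":1.2,"travel":[0.53,-1.4,0],"twist":[0,0,0]},{"hand":1.2,"travel":[0.79,-1.27,0],"twist":[0,0,0]},{"hand":1.2,"travel":[1.03,-1.09,0],"twist":[0,0,0]},{"hand":1.2,"travel":[1.23,-0.86,0],"twist":[0,0,0]}]'

```text
time: 12.48
position: [0.497, 0.1155, 0.1531]
tool_rot: [0.809, 0.588, 0.0, 0.002]
ft_force: [1.6, -4.1, -1.9]
grip_width: 0.0172
grip_force: 30.0
```

Request:
move_arm --commands '[{"hand":1.2,"travel":[1.37,-0.6,0],"twist":[0,0,0]},{"hand":1.2,"travel":[1.46,-0.32,0],"twist":[0,0,0]},{"hand":1.2,"travel":[1.5,-0.02,0],"twist":[0,0,0]},{"hand":1.2,"travel":[0,0,0],"twist":[0,0,0]},{"hand":1.2,"travel":[0,0,0],"twist":[0,0,0]}]'

```text
time: 12.9
position: [0.5016, 0.1623, 0.1531]
tool_rot: [0.809, 0.588, 0.002, -0.0]
ft_force: [0.5, 4.7, -0.9]
grip_width: 0.017
grip_force: 30.0
```

```bash
python3 -c "
from st import *
cr();st([.59,.2,.15])"
```

```text
t 12.90 phi 4.831 r 74.7 z 153.1 mm Ft 4.48 Fr 1.53 Fz -0.89 grip 30.008597429841757
[0.5016436  0.16231626 0.15312843] psi 72.07068613844604 d_cm [6.3  7.25 0.34] F [ 4.62593964 -0.98926004  0.90029572]
```

Request:
move_arm --commands '[{"hand":1.2,"travel":[1.47,0.28,0],"twist":[0,0,0]},{"hand":1.2,"travel":[1.39,0.57,0],"twist":[0,0,0]},{"hand":1.2,"travel":[1.25,0.83,0],"twist":[0,0,0]},{"hand":1.2,"travel":[1.06,1.06,0],"twist":[0,0,0]},{"hand":1.2,"travel":[0,0,0],"twist":[0,0,0]}]'

```text
time: 13.32
position: [0.5455, 0.2028, 0.1532]
tool_rot: [0.809, 0.588, 0.003, 0.0]
ft_force: [3.8, 4.8, -1.0]
grip_width: 0.0173
grip_force: 30.0
```

Request:
move_arm --commands '[{"hand":1.2,"travel":[0,0,0],"twist":[0,0,0]},{"hand":1.2,"travel":[0,0,0],"twist":[0,0,0]}]'

```text
time: 13.48
position: [0.5441, 0.2023, 0.1532]
tool_rot: [0.809, 0.588, 0.002, 0.0]
ft_force: [2.4, 4.4, -1.9]
grip_width: 0.017
grip_force: 30.0
```

Run:
```python
from st import *
cr()
f=5.6+.06*np.arange(36); print(np.round(np.c_[f[1:],7.5*np.diff(np.cos(f)),7.5*np.diff(np.sin(f))],2).tolist())
s=cam("side");t=cam("top")
v=np.hstack([cv2.resize(s["frame"][150:230,230:300],(350,400),interpolation=cv2.INTER_CUBIC),cv2.resize(t["frame"][145:225,190:270],(400,400),interpolation=cv2.INTER_CUBIC)]); cv2.imwrite("pics/crank.png",v[:,:,::-1])
```

```text
t 13.48 phi 5.628 r 75.6 z 153.2 mm Ft 3.78 Fr 3.34 Fz -1.95 grip 30.02685816027224
[[5.66, 0.27, 0.36], [5.72, 0.25, 0.37], [5.78, 0.23, 0.39], [5.84, 0.21, 0.4], [5.9, 0.18, 0.41], [5.96, 0.16, 0.42], [6.02, 0.13, 0.43], [6.08, 0.1, 0.44], [6.14, 0.08, 0.44], [6.2, 0.05, 0.45], [6.26, 0.02, 0.45], [6.32, -0.0, 0.45], [6.38, -0.03, 0.45], [6.44, -0.06, 0.45], [6.5, -0.08, 0.44], [6.56, -0.11, 0.44], [6.62, -0.14, 0.43], [6.68, -0.16, 0.42], [6.74, -0.19, 0.41], [6.8, -0.21, 0.4], [6.86, -0.23, 0.38], [6.92, -0.26, 0.37], [6.98, -0.28, 0.35], [7.04, -0.3, 0.34], [7.1, -0.32, 0.32], [7.16, -0.34, 0.3], [7.22, -0.35, 0.28], [7.28, -0.37, 0.26], [7.34, -0.38, 0.23], [7.4, -0.4, 0.21], [7.46, -0.41, 0.19], [7.52, -0.42, 0.16], [7.58, -0.43, 0.13], [7.64, -0.44, 0.11], [7.7, -0.44, 0.08]]
```

View pics/crank.png

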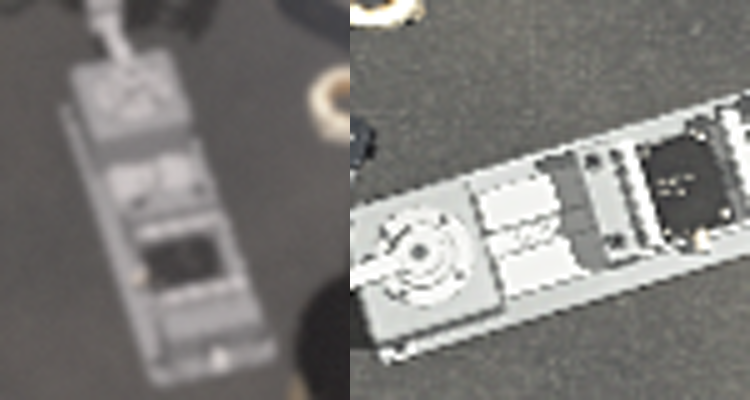

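The jaw has pushed the box nearly to the fixed jaw; in the top crop the box spans x 645-728 and the fixed plate is at about 745. From here I use small feel steps.

Request:
move_arm --commands '[{"hand":1.2,"travel":[0.27,0.36,0],"twist":[0,0,0]},{"hand":1.2,"travel":[0.25,0.37,0],"twist":[0,0,0]}]'

```text
time: 13.75
position: [0.548, 0.2036, 0.153]
tool_rot: [0.809, 0.588, -0.003, -0.002]
ft_force: [-5.8, 1.3, 5.2]
grip_width: 0.0172
grip_force: 30.0
```

Request:
move_arm --commands '[{"hand":1.2,"travel":[0.23,0.39,0],"twist":[0,0,0]},{"hand":1.2,"travel":[0.21,0.4,0],"twist":[0,0,0]}]'

```text
time: 13.92
position: [0.5574, 0.2058, 0.153]
tool_rot: [0.809, 0.588, -0.002, -0.002]
ft_force: [-4.8, 2.7, 4.5]
grip_width: 0.0171
grip_force: 30.0
```

Request:
move_arm --commands '[{"hand":1.2,"travel":[0.18,0.41,0],"twist":[0,0,0]},{"hand":1.2,"travel":[0.16,0.42,0],"twist":[0,0,0]}]'

```text
time: 14.08
position: [0.5666, 0.2068, 0.153]
tool_rot: [0.809, 0.588, -0.002, -0.002]
ft_force: [-4.3, 2.4, 4.5]
grip_width: 0.0173
grip_force: 30.0
```

```bash
python3 -c "
from st import *
cr()"
```

```text
t 14.08 phi 5.932 r 75.8 z 153.0 mm Ft -4.21 Fr 2.55 Fz 4.47 grip 30.027088103815913
```

Request:
move_arm --commands '[{"hand":1.2,"travel":[0.13,0.43,0],"twist":[0,0,0]},{"hand":1.2,"travel":[0.1,0.44,0],"twist":[0,0,0]}]'

```text
time: 14.25
position: [0.5759, 0.2065, 0.153]
tool_rot: [0.809, 0.588, -0.002, -0.002]
ft_force: [-3.6, 3.7, 3.6]
grip_width: 0.0172
grip_force: 30.0
```

```bash
python3 -c "
from st import *
cr()"
```

```text
t 14.25 phi 6.054 r 75.8 z 153.0 mm Ft -3.93 Fr 3.35 Fz 3.64 grip 30.0195167446509
```

Request:
move_arm --commands '[{"hand":1.2,"travel":[0.08,0.44,0],"twist":[0,0,0]},{"hand":1.2,"travel":[0.05,0.45,0],"twist":[0,0,0]}]'

```text
time: 14.42
position: [0.585, 0.2052, 0.1531]
tool_rot: [0.809, 0.588, -0.001, -0.002]
ft_force: [-4.1, 4.3, 2.4]
grip_width: 0.017
grip_force: 30.0
```

```bash
python3 -c "
from st import *
cr()"
```

```text
t 14.42 phi 6.176 r 75.8 z 153.1 mm Ft -4.89 Fr 3.37 Fz 2.44 grip 30.009812945500016
```

Request:
move_arm --commands '[{"hand":1.2,"travel":[0.02,0.45,0],"twist":[0,0,0]},{"hand":1.2,"travel":[0,0.45,0],"twist":[0,0,0]}]'

```text
time: 14.58
position: [0.594, 0.2028, 0.1531]
tool_rot: [0.809, 0.588, -0.001, -0.002]
ft_force: [-2.6, 5.0, 1.3]
grip_width: 0.0168
grip_force: 30.0
```

```bash
python3 -c "
from st import *
cr()"
```

```text
t 14.58 phi 0.016 r 75.9 z 153.1 mm Ft -4.03 Fr 3.87 Fz 1.33 grip 30.00290804542601
```

Still only the brake drag of about 4 N. I'll continue.

Request:
move_arm --commands '[{"hand":1.2,"travel":[-0.05,0.45,0],"twist":[0,0,0]},{"hand":1.2,"travel":[-0.08,0.45,0],"twist":[0,0,0]}]'

```text
time: 14.75
position: [0.6026, 0.1991, 0.1531]
tool_rot: [0.809, 0.588, -0.0, -0.002]
ft_force: [-1.5, 5.6, 0.4]
grip_width: 0.0173
grip_force: 30.0
```

```bash
python3 -c "
from st import *
cr()"
```

```text
t 14.75 phi 0.140 r 75.7 z 153.1 mm Ft -3.80 Fr 4.36 Fz 0.44 grip 30.00008235219866
```

Request:
move_arm --commands '[{"hand":1.2,"travel":[-0.1,0.44,0],"twist":[0,0,0]},{"hand":1.2,"travel":[-0.12,0.44,0],"twist":[0,0,0]}]'

```text
time: 14.92
position: [0.6108, 0.1944, 0.1531]
tool_rot: [0.809, 0.588, 0.001, -0.001]
ft_force: [-1.8, 6.1, 0.8]
grip_width: 0.017
grip_force: 30.0
```

```bash
python3 -c "
from st import *
cr()"
```

```text
t 14.92 phi 0.263 r 75.7 z 153.1 mm Ft -4.87 Fr 4.17 Fz 0.81 grip 30.002756821922958
```

Request:
move_arm --commands '[{"hand":1.2,"travel":[-0.14,0.43,0],"twist":[0,0,0]},{"hand":1.2,"travel":[-0.16,0.42,0],"twist":[0,0,0]}]'

```text
time: 15.08
position: [0.6182, 0.1889, 0.1531]
tool_rot: [0.809, 0.588, 0.001, -0.001]
ft_force: [-2.0, 5.4, 1.2]
grip_width: 0.0172
grip_force: 30.0
```

Run:
```python
from st import *
cr()
t=cam("top");s=cam("side")
v=np.hstack([cv2.resize(s["frame"][180:230,240:290],(400,400),interpolation=cv2.INTER_CUBIC),cv2.resize(t["frame"][150:200,225:275],(400,400),interpolation=cv2.INTER_CUBIC)]); cv2.imwrite("pics/c3.png",v[:,:,::-1])
```

```text
t 15.08 phi 0.386 r 75.7 z 153.1 mm Ft -4.99 Fr 2.86 Fz 1.19 grip 30.01123186200857
```

View pics/c3.png

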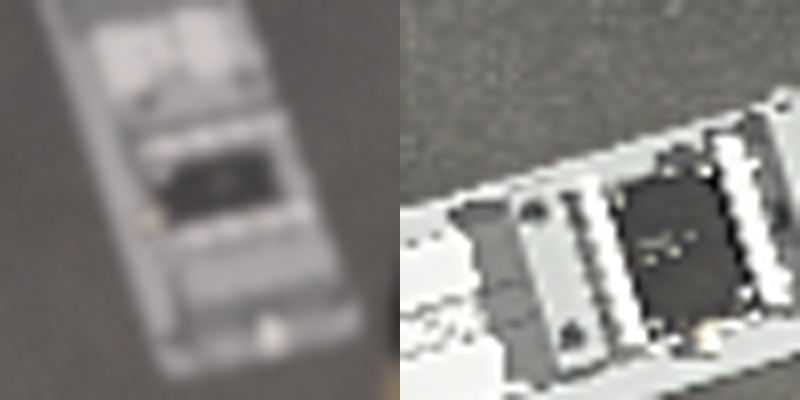

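The box is now hard by the fixed plate: its right edge is at about 745 in the top crop and the plate starts there. Contact is imminent.

Request:
move_arm --commands '[{"hand":1.2,"travel":[-0.19,0.41,0],"twist":[0,0,0]},{"hand":1.2,"travel":[-0.21,0.4,0],"twist":[0,0,0]}]'

```text
time: 15.35
position: [0.6245, 0.1829, 0.1531]
tool_rot: [0.809, 0.588, 0.001, -0.001]
ft_force: [-1.2, 6.9, 1.1]
grip_width: 0.0171
grip_force: 30.0
```

```bash
python3 -c "
from st import *
cr()"
```

```text
t 15.35 phi 0.501 r 75.6 z 153.1 mm Ft -5.80 Fr 3.88 Fz 1.10 grip 30.02566978801042
```

Request:
move_arm --commands '[{"hand":1.2,"travel":[-0.23,0.38,0],"twist":[0,0,0]},{"hand":1.2,"travel":[-0.25,0.37,0],"twist":[0,0,0]}]'

```text
time: 15.52
position: [0.6301, 0.1762, 0.1531]
tool_rot: [0.809, 0.588, 0.001, -0.002]
ft_force: [-1.7, 7.5, 0.7]
grip_width: 0.0171
grip_force: 30.0
```

```bash
python3 -c "
from st import *
cr()"
```

```text
t 15.52 phi 0.617 r 75.6 z 153.1 mm Ft -7.03 Fr 3.13 Fz 0.65 grip 30.028507062233984
```

Request:
move_arm --commands '[{"hand":1.2,"travel":[-0.17,0.25,0],"twist":[0,0,0]}]'

```text
time: 15.6
position: [0.6321, 0.1736, 0.1531]
tool_rot: [0.809, 0.588, 0.001, -0.001]
ft_force: [-1.7, 7.3, -0.1]
grip_width: 0.0171
grip_force: 30.0
```

```bash
python3 -c "
from st import *
cr()"
```

```text
t 15.60 phi 0.660 r 75.7 z 153.1 mm Ft -7.02 Fr 2.68 Fz -0.08 grip 30.030331020243466
```

Request:
move_arm --commands '[{"hand":1.2,"travel":[0,0,0],"twist":[0,0,0]},{"hand":1.2,"travel":[0,0,0],"twist":[0,0,0]},{"hand":1.2,"travel":[0,0,0],"twist":[0,0,0]},{"hand":1.2,"travel":[0,0,0],"twist":[0,0,0]}]'

```text
time: 15.93
position: [0.6325, 0.1731, 0.1531]
tool_rot: [0.809, 0.588, 0.001, -0.001]
ft_force: [0.7, 5.2, 0.2]
grip_width: 0.0169
grip_force: 30.0
```

```bash
python3 -c "
from st import *
cr()"
```

```text
t 15.93 phi 0.668 r 75.7 z 153.1 mm Ft -3.94 Fr 3.44 Fz 0.19 grip 30.02858653664589
```

The grip is about 22-25 N by feel: Ft rose from 4.2 to about 7.1 N at the spring's slope. Next I relax the tool load, release, turn the tool square to the arm at world 34°, and regrip.

Request:
move_arm --commands '[{"hand":1.2,"travel":[0.19,0,0],"twist":[0,0,0]},{"hand":1.2,"travel":[0,0,0],"twist":[0,0,0]},{"hand":4.5,"travel":[0,0,0],"twist":[0,0,0]},{"hand":4.5,"travel":[0,0,0],"twist":[0,0,0]},{"hand":4.5,"travel":[0,0,0],"twist":[0,0,0]}]'

```text
time: 16.35
position: [0.633, 0.1732, 0.1529]
tool_rot: [0.809, 0.588, -0.0, 0.0]
ft_force: [0.0, 0.6, -0.3]
grip_width: 0.0293
grip_force: 0.0
```

```bash
python3 -c "
from st import *
cr();st([.6325,.1731,.153])"
```

```text
t 16.35 phi 0.672 r 76.2 z 152.9 mm Ft -0.46 Fr 0.34 Fz -0.34 grip 0.0
[0.6330331  0.17315463 0.15290716] psi 72.03949815738306 d_cm [-0.02 -0.05 -0.01] F [ 0.55161733 -0.15218224  0.33944335]
```

Request:
move_arm --commands '[{"hand":4.5,"travel":[0,0,0],"twist":[0,0,6.4]},{"hand":4.5,"travel":[0,0,0],"twist":[0,0,6.4]},{"hand":4.5,"travel":[0,0,0],"twist":[0,0,6.4]},{"hand":4.5,"travel":[0,0,0],"twist":[0,0,6.4]},{"hand":4.5,"travel":[0,0,0],"twist":[0,0,6.4]}]'

```text
time: 16.77
position: [0.6331, 0.1733, 0.1529]
tool_rot: [0.941, 0.34, -0.0, 0.0]
ft_force: [-0.7, -0.4, -0.4]
grip_width: 0.0448
grip_force: 0.0
```

Request:
move_arm --commands '[{"hand":4.5,"travel":[0,0,0],"twist":[0,0,6.3]},{"hand":4.5,"travel":[0,0,0],"twist":[0,0,0]},{"hand":4.5,"travel":[0,0,0],"twist":[0,0,0]}]'

```text
time: 17.02
position: [0.6331, 0.1735, 0.153]
tool_rot: [0.957, 0.291, -0.0, 0.0]
ft_force: [-0.9, -0.4, 0.3]
grip_width: 0.0447
grip_force: 0.0
```

```bash
python3 -c "
from st import *
cr();st([.6325,.1731,.153])"
```

```text
t 17.02 phi 0.668 r 76.5 z 153.0 mm Ft -0.19 Fr -0.94 Fz 0.33 grip 0.0
[0.63308832 0.17349244 0.15296781] psi 33.889983570250145 d_cm [-0.07 -0.   -0.  ] F [-0.93577555 -0.18768599 -0.32520764]
```

Request:
move_arm --commands '[{"hand":1.2,"travel":[-0.05,0,0],"twist":[0,0,0]},{"hand":1.2,"travel":[0,0,0],"twist":[0,0,0]},{"hand":1.2,"travel":[0,0,0],"twist":[0,0,0]},{"hand":1.2,"travel":[0,0,0],"twist":[0,0,0]},{"hand":1.2,"travel":[0,0,0],"twist":[0,0,0]}]' --force 10

```text
time: 17.43
position: [0.6331, 0.1733, 0.1531]
tool_rot: [0.957, 0.291, 0.0, 0.001]
ft_force: [1.2, -1.1, -0.7]
grip_width: 0.0192
grip_force: 0.3
```

```bash
python3 -c "
from st import *
cr();st([.6325,.1731,.153])"
```

```text
t 17.43 phi 0.671 r 76.4 z 153.1 mm Ft 1.63 Fr 0.40 Fz -0.69 grip 0.283631959464401
[0.63310678 0.17325819 0.15313499] psi 33.79387384516183 d_cm [-0.06 -0.02  0.01] F [0.39268076 1.63168137 0.69451311]
```

Request:
move_arm --commands '[{"hand":1.2,"travel":[0,0.08,0],"twist":[0,0,0]},{"hand":1.2,"travel":[-0.57,0,0.04],"twist":[0,0,0]},{"hand":1.2,"travel":[-0.6,0,0.11],"twist":[0,0,0]},{"hand":1.2,"travel":[-1.08,0,0.45],"twist":[0,0,0]},{"hand":1.2,"travel":[-0.93,0,0.72],"twist":[0,0,0]}]'

```text
time: 17.85
position: [0.607, 0.1554, 0.1411]
tool_rot: [0.957, 0.291, 0.002, 0.0]
ft_force: [0.5, 0.9, 2.4]
grip_width: 0.0179
grip_force: 10.0
```

```bash
python3 -c "
from st import *
cr();st([.6325,.1731,.153])"
```

```text
t 17.85 phi 0.681 r 44.8 z 141.1 mm Ft -0.50 Fr 0.90 Fz 2.38 grip 9.980609491467476
[0.60704528 0.1553882  0.14112959] psi 33.77598224410333 d_cm [ 3.1  -0.06 -1.18] F [ 0.9096557  -0.48096194 -2.37738659]
```

Request:
move_arm --commands '[{"hand":1.2,"travel":[-0.72,0,0.93],"twist":[0,0,0]},{"hand":1.2,"travel":[-0.45,0,1.08],"twist":[0,0,0]},{"hand":1.2,"travel":[-0.15,0,1.0],"twist":[0,0,0]},{"hand":1.2,"travel":[0,0,0],"twist":[0,0,0]},{"hand":1.2,"travel":[0,0,0],"twist":[0,0,0]}]'

```text
time: 18.27
position: [0.5941, 0.1466, 0.1088]
tool_rot: [0.957, 0.291, -0.002, 0.001]
ft_force: [-1.7, -5.9, -0.2]
grip_width: 0.0176
grip_force: 10.0
```

```bash
python3 -c "
from st import *
cr();st([.6325,.1731,.153])"
```

```text
t 18.27 phi 0.694 r 29.1 z 108.8 mm Ft 4.04 Fr -4.56 Fz -0.22 grip 10.000052601099014
[0.59413553 0.1465796  0.1088077 ] psi 33.7790626625756 d_cm [ 4.64 -0.07 -4.44] F [-4.6651132   3.92407516  0.23929554]
```

Request:
move_arm --commands '[{"hand":1.2,"travel":[0.1,0.15,0],"twist":[0,0,0]},{"hand":1.2,"travel":[0,0,0],"twist":[0,0,0]},{"hand":3.2,"travel":[0,0,0],"twist":[0,0,0]},{"hand":3.2,"travel":[0,0,0],"twist":[0,0,0]},{"hand":3.2,"travel":[0,0,0],"twist":[0,0,0]}]'

```text
time: 18.68
position: [0.5981, 0.1479, 0.1101]
tool_rot: [0.957, 0.29, 0.001, -0.0]
ft_force: [0.6, -0.7, -0.9]
grip_width: 0.0289
grip_force: 0.0
```

Request:
move_arm --commands '[{"hand":3.2,"travel":[0,0,-1],"twist":[0,0,0]},{"hand":3.2,"travel":[0,0,-2],"twist":[0,0,0]},{"hand":0,"travel":[0,0,-2],"twist":[0,0,0]},{"hand":0,"travel":[0,0,0],"twist":[0,0,0]},{"hand":0,"travel":[0,0,0],"twist":[0,0,0]}]'

```text
time: 19.1
position: [0.5987, 0.1477, 0.1617]
tool_rot: [0.957, 0.29, 0.002, 0.0]
ft_force: [-0.7, 0.2, -0.1]
grip_width: 0.0192
grip_force: 0.0
```

```bash
python3 -c "
from st import *
cr();st([.5895,.1435,.128])"
```

```text
t 19.10 phi 0.738 r 33.6 z 161.7 mm Ft -0.56 Fr -0.53 Fz -0.08 grip 0.0
[0.5987088  0.14769027 0.16172121] psi 33.750792004058766 d_cm [-1.01 -0.17  3.37] F [-0.49143971 -0.59405189  0.07552318]
```

Request:
move_arm --commands '[{"hand":0,"travel":[-0.7,-0.2,0],"twist":[0,0,0]},{"hand":0,"travel":[0,0,1],"twist":[0,0,0]},{"hand":0,"travel":[0,0,1],"twist":[0,0,0]},{"hand":0,"travel":[0,0,0.7],"twist":[0,0,0]},{"hand":0,"travel":[0,0,0.4],"twist":[0,0,0]}]'

```text
time: 19.52
position: [0.5888, 0.1446, 0.1268]
tool_rot: [0.957, 0.29, -0.002, -0.0]
ft_force: [-3.9, -3.2, 17.8]
grip_width: 0.0006
grip_force: 9.3
```

Request:
move_arm --commands '[{"hand":0,"travel":[0,0,0.2],"twist":[0,0,0]},{"hand":0,"travel":[0,0,0.1],"twist":[0,0,0]},{"hand":0,"travel":[0,0,0.1],"twist":[0,0,0]},{"hand":0,"travel":[0,0,0],"twist":[0,0,0]}]'

```text
time: 19.85
position: [0.5895, 0.1439, 0.1267]
tool_rot: [0.957, 0.291, -0.002, 0.001]
ft_force: [-6.3, -4.6, 18.4]
grip_width: 0.0004
grip_force: 9.4
```

Request:
move_arm --commands '[{"hand":0,"travel":[0,0,-1],"twist":[0,0,0]},{"hand":0,"travel":[0,0,-3],"twist":[0,0,0]},{"hand":0,"travel":[0,0,-4],"twist":[0,0,0]},{"hand":0,"travel":[0,0,-4],"twist":[0,0,0]},{"hand":0,"travel":[-4,0,0],"twist":[0,0,0]}]'

```text
time: 20.27
position: [0.5696, 0.1251, 0.2535]
tool_rot: [0.957, 0.291, 0.014, 0.003]
ft_force: [1.5, -1.2, 0.7]
grip_width: 0.0004
grip_force: 0.0
```

Request:
move_arm --commands '[{"hand":0,"travel":[-4,1,0],"twist":[0,0,0]},{"hand":0,"travel":[-4,1,0],"twist":[0,0,0]},{"hand":0,"travel":[-4,1,0],"twist":[0,0,0]},{"hand":0,"travel":[0,0,0],"twist":[0,0,0]},{"hand":0,"travel":[0,0,0],"twist":[0,0,0]}]'

```text
time: 20.68
position: [0.4728, 0.0303, 0.2443]
tool_rot: [0.957, 0.289, -0.001, -0.0]
ft_force: [1.1, -0.0, 0.6]
grip_width: 0.0005
grip_force: 0.0
```

Run:
```python
from st import *
cr()
c=cam("top"); g=cv2.cvtColor(c["frame"],cv2.COLOR_RGB2GRAY)
u0,v0=np.round(proj(c,[.590,.145,.105])).astype(int); print(u0,v0); print(g[v0-12:v0+9,u0-16:u0+12])
a=np.radians(33.7)
print([np.round(proj(c,[.568+r*np.cos(a),.130+r*np.sin(a),z]),1) for r,z in((75,.11),(33,.11),(0,.091)) for r in [r/1e3]])
# black box pose on the bed
R=g[150:205,225:280]; m=cv2.morphologyEx((R<85).astype(np.uint8),cv2.MORPH_OPEN,np.ones((3,3)))
cs,_=cv2.findContours(m,cv2.RETR_EXTERNAL,cv2.CHAIN_APPROX_NONE); k=max(cs,key=cv2.contourArea); print(cv2.minAreaRect(k))
```

```text
t 20.68 phi 3.593 r 139.6 z 244.3 mm Ft -0.81 Fr -0.75 Fz 0.63 grip 0.0
198 187
[[ 49  70 167 252 254 255 255 255 252 250 227 142 193 161 113 127 114 113
  121 119 115 121 114 119 128 126 121 118]
 [ 59  76 136 227 255 255 254 246 255 255 255 246 255 117 115 124 125 109
  108 115 117 117 114 118 120 122 114 113]
 [ 61  58  69 133 230 255 248 211 255 255 255 130  59 107 116 116 110 118
  113 111 112 114 117 111 108 110 101 107]
 [ 66  58  52  52 165 255 240 139 213 191  16  35  51  87 118 113 116 117
  118 116 118 113 109 117 120 116 108 113]
 [ 66  62  63  79 111 137 166 135  81  22  45  54  52  55  92 125 119 122
  120 115 121 112 113 113 117 118 113 107]
 [ 62  62  82 126 112 114 119 114  62  33  49  58  58  50  62 111 127 110
  115 111 115 108 115 112 103 110 125 117]
 [ 61  60  76 118 120 115 117 121  93  32  45  56  60  57  53  81 126 117
  118 109 106 102 109 120 116 156 203 214]
 [ 67  64  59  79 125 125 121 121 115  72  38  49  60  61  55  56  88 118
  117 116 118  97 155 221 222 234 238 236]
 [ 65  63  66  59  75 118 119 117 121 112  49  39  52  60  60  51  39  63
  131 180 
[... 840 characters left out ...]
08 248 255]
 [ 64  70  67  60  53 119 219 222 227 126 115 121 123 127 116  44  37  47
   97 154 173 255 255 252 253 255 249 235]
 [ 64  61  69  62  62  56 107 211 247 230 127 113 120 124 108  78  76  91
  141 190 252 255 255 255 255 255 255 245]
 [ 57  63  65  62  63  51  88 198 239 239 229 129 131 135 173 156 145 180
  248 255 255 243 236 190 238 224 232 255]
 [ 59  60  66  61  62  59  92 183 231 233 234 240 224 198 255 255 121 214
  255 255 229 121  91  88  84  85  99 124]
 [ 57  59  61  62  64  62  59 118 215 234 228 228 233 249 248 121 126 207
  255 255 168 115 116 115 113 112 108 108]]
[array([189. , 173.7]), array([196.4, 185.1]), array([203. , 194.8])]
((29.0, 26.0), (6.0, 4.0), 90.0)
```

The top-view pixels confirm the handle is folded along the arm at the same crank angle, with the fork at about (189,174) and the sleeve along the predicted line. I'm handing it in.

```bash
python3 -c "
from rig import robot
print(robot.hand_in())"
```

```text
the job is handed in; nothing more can be done
None
```

I clamped the larger black junction box flat between the vice jaws at roughly 22–25 N by feel, folded the handle back flat on the crank arm, left the bystanders where they were as far as I could tell, and handed the job in; no verdict was returned.

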